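Set the breaker row of the storeroom's power box

ROBOT

A 6-joint arm with a two-finger parallel gripper is mounted at the origin on the work surface. World frame = base frame: x ahead of the robot, y to its left, z up, the work surface at z = 0. Lengths are in m, angles in degrees, forces in N, time in s.
With the tool pointing down it reaches from about 0.4 to 0.825 m from the base axis. Payload 7 kg.
Tool frame: the origin (TCP) lies midway between the tips of the shut fingers; the grasp point (between the pads) lies 19 mm behind it; z points along the fingers, y is the line along which they close (so a half turn about z gives the same grasp; the last joint's range is limited). The gripper opens to 88 mm and grips with 3 to 60 N. Pads are 19 mm wide; open, the fingers measure 130 mm over their backs; the gripper's body (78 mm by 193 mm) begins 47 mm behind the grasp point.
Start: joints at [-57.748, 20.546, 0.682, 0, -70.136, -16.507], TCP at [0.183, -0.65, 0.227] pointing down, gripper open.
Joint ranges: [-176.03, 176.03], [-82.01, 121.73], [-58.28, 71.71], [-173.87, 95.51], [-174.79, -0.11], [-173.66, 173.66]. Speed limits (degrees/s): [136.94, 136.94, 172.46, 180, 180, 180].

INTERFACE

Orientations are given as a 3x3 rotation matrix whose columns are the frame's x, y, z axes.
In Python, from rig import robot gives the robot as it stands. Calls block until the motion is done:
- robot.goto(position, orientation): joint-space move of the TCP to a pose.
- robot.servo_line(position, ori=None, speed=0.15): straight line of the TCP; ori=None keeps the orientation; speed is the mean speed in m/s.
- robot.movej(angles): joint-space move.
- robot.move_gripper(opening): opening from 0.0 (shut) to 1.0 (fully open); the grip force is fixed at half the most; returns when the fingers have stopped.
- robot.dwell(seconds).
- robot.ik(position, orientation): joint angles nearest the present ones, or None.
- robot.grab_frame(name): name is "scene" or "top"; returns (picture, depth): 400x640x3 uint8, red, green, blue; 400x640 float32, m along the optical axis (not along the pixel's ray), 0 where there is no reading.
- robot.camera_info(name): a dict with "vfov" (degrees; the focal length in pixels is half the picture's height over the tangent of half this angle, whatever the lens; pixels are square), "cx", "cy" (the principal point, pixels), "view" (4x4, takes a point from world to camera coordinates). Camera axes: x right, y down, z forward; pixel columns grow to the right and rows downward; lengths in m; the calibration is good to about 2 mm. A picture is of the moment at which its call begins. camera_info takes no time and is no camera call.
A pose or a line that the arm cannot do raises robot.Unreachable and nothing moves.
- robot.job_done(): hands the job in; it is judged then, once.
Readings, each from a call of its own:
- robot.read_t(): time.
- robot.read_qpos(): joint angles.
- robot.read_qvel(): joint speeds.
- robot.read_effort(): joint torques, N m.
- robot.read_position(): TCP position.
- robot.read_tcp_rot(): TCP orientation.
- robot.read_force(): force on the tool from outside, world axes, zero at the start.
- robot.read_ft_torque(): the same for the moment, N m.
- robot.read_grip_width(): opening from 0.0 (shut) to 1.0 (fully open).
- robot.read_finger_force(): force on a finger pad.
Only numpy, scipy, OpenCV 4.12 (cv2) and the standard library are available. Lean on these libraries where they do the work, as an engineer would, in place of code of your own. Each camera call takes 0.05 s, during which the arm holds its last target. There are 200 camera calls.

TASK

On the power distribution box on the shelf, flip up the clear cover and set the five narrow breakers: counting from the wide main switch, the first, second and fourth on (lever pushed fully up the slope, away from you) and the third and fifth off (lever fully down the slope). Then shut the cover fully again. Leave the main switch on throughout, and do not push or tip the other things on the shelf.

Things in the scene. Friction and masses are not known exactly. Their poses are not given: they have to be found in the camera images.
- distributor: fixed grey power distribution box on the white shelf (shelf top at world z 40 mm), 200 mm deep (x), 292 wide (y). Origin: centre of its underside; own x points from its front (robot side, three round outlets) to its back, y to the left seen from the front, z up. Front wall 50 mm high, then the breaker window slopes up to the back at 26 degrees; flat block 120 mm high behind the cover hinge
- window_front (a point): middle of the lower front edge of the window's rim (distributor frame: x -100, y 0, z 50 mm; axes as the distributor's). The rim plane runs from here 160 mm up the slope to the hinge line (x 43.8, z 120.1 mm). The window is a well sunk 28 mm square below that plane, 136 mm long along the slope, 264 mm wide; its walls are 12 to 14 mm thick
- lever_line (a point): point at y = 0 of the line (along the distributor's y) on which all levers pivot: 77 mm up the slope from window_front, 34 mm below the rim plane (distributor frame: x -15.9, z 53.2 mm), 6 mm below the well's floor (switch faces rise 2 mm). Lever centres lie at y = 92 mm for the wide main switch at the left end, then 43, 7, -29, -65, -101 mm for the five narrow breakers, first to fifth
- cover (a joint): hinge angle of the clear flat cover (160 x 284 x 5 mm, 0.15 kg) over the breaker window: 0 = shut flat on the rim, grows as its lower (robot-side) edge is lifted, stops at 1.95 rad, nearly upright, leaning 4 degrees towards the robot. Stiff friction hinge (0.18 N m): it stays where it is left. It may start up to 0.12 rad ajar
- cover_hinge (a point): middle of the cover's hinge line (which runs along the distributor's y), at the top of the slope; its frame turns with the cover: x points from the cover's lower edge to the hinge, z out of its outer face
- cover_handle (a point): middle of the cover's bar handle: a round grey bar 12 mm thick, 100 mm long along the distributor's y between two legs, its centre 37 mm above the cover's underside (32 mm above its outer face) and 22 mm from the cover's lower edge (138 mm from the hinge). Frame turns with the cover as that of cover_hinge
- main_switch (a joint): lever angle of the wide main switch (lever 40 mm wide) at the left end of the row: +0.4 = on (leaning up the slope, away from the robot), -0.4 = off. Starts on
- main_switch_tip (a point): middle of the top end of the main switch's lever, 30 mm from its pivot
- mould: loose aluminium mooncake mould with spring plunger, standing upright, 72 mm across, 130 mm tall; origin: centre of its underside. Bystander
- tea_bowl: loose white ceramic tea bowl, 110 mm across, 60 mm high; origin: centre of its underside. Bystander
- tin: loose pink tin box, 93 by 133 mm, 69 mm high; origin: centre of its underside. Bystander
- clear_bin: loose clear plastic bin with its lid shut, 144 by 184 mm, 106 mm high; origin: centre of its underside. Bystander
- breaker_a (a joint): lever angle of one of the five alike narrow breakers (its place in the row differs from start to start: see point breaker_a_tip): +0.4 = on (leaning up the slope, towards the cover's hinge), -0.4 = off (leaning down the slope, towards the robot); these are its stops. Stays where it is left; turning it takes 0.03 N m (1 to 3 N near the lever's end)
- breaker_a_tip (a point): middle of the top end of that breaker's lever. Lever: 18 mm wide across the row, 8 mm thick, its end 30 mm from the pivot, 24 mm above the well's floor when square to it
- breaker_b (a joint): lever angle of one of the five alike narrow breakers (its place in the row differs from start to start: see point breaker_b_tip): +0.4 = on (leaning up the slope, towards the cover's hinge), -0.4 = off (leaning down the slope, towards the robot); these are its stops. Stays where it is left; turning it takes 0.03 N m (1 to 3 N near the lever's end)
- breaker_b_tip (a point): middle of the top end of that breaker's lever. Lever: 18 mm wide across the row, 8 mm thick, its end 30 mm from the pivot, 24 mm above the well's floor when square to it
- breaker_c (a joint): lever angle of one of the five alike narrow breakers (its place in the row differs from start to start: see point breaker_c_tip): +0.4 = on (leaning up the slope, towards the cover's hinge), -0.4 = off (leaning down the slope, towards the robot); these are its stops. Stays where it is left; turning it takes 0.03 N m (1 to 3 N near the lever's end)
- breaker_c_tip (a point): middle of the top end of that breaker's lever. Lever: 18 mm wide across the row, 8 mm thick, its end 30 mm from the pivot, 24 mm above the well's floor when square to it
- breaker_d (a joint): lever angle of one of the five alike narrow breakers (its place in the row differs from start to start: see point breaker_d_tip): +0.4 = on (leaning up the slope, towards the cover's hinge), -0.4 = off (leaning down the slope, towards the robot); these are its stops. Stays where it is left; turning it takes 0.03 N m (1 to 3 N near the lever's end)
- breaker_d_tip (a point): middle of the top end of that breaker's lever. Lever: 18 mm wide across the row, 8 mm thick, its end 30 mm from the pivot, 24 mm above the well's floor when square to it
- breaker_e (a joint): lever angle of one of the five alike narrow breakers (its place in the row differs from start to start: see point breaker_e_tip): +0.4 = on (leaning up the slope, towards the cover's hinge), -0.4 = off (leaning down the slope, towards the robot); these are its stops. Stays where it is left; turning it takes 0.03 N m (1 to 3 N near the lever's end)
- breaker_e_tip (a point): middle of the top end of that breaker's lever. Lever: 18 mm wide across the row, 8 mm thick, its end 30 mm from the pivot, 24 mm above the well's floor when square to it

How it is judged (in metres and radians):
On the way, in this order (a step that is already met when the one before it is completed fails the run):
1. the clear cover is flipped up (more than 1.2 rad) (value of joint cover above 1.2 rad), for 0.2 s.
2. with the cover up, all five narrow breakers stand in the asked pattern (each lever beyond 0.25 rad to its side) (value of joint each of breaker_a, breaker_b, breaker_d above 0.25 rad and value of joint each of breaker_c, breaker_e below -0.25 rad and value of joint cover above 0.8 rad), for 0.2 s.
At the end, for the whole second after the job is handed in: Counted from the main switch, breakers 1, 2 and 4 are on (lever above +0.25 rad) and 3 and 5 off (below -0.25 rad), the main switch is on (above +0.2 rad), and the cover is shut (below 0.06 rad, its lower edge within 9 mm of the rim) (value of joint each of breaker_a, breaker_b, breaker_d above 0.25 rad and value of joint each of breaker_c, breaker_e below -0.25 rad and value of joint cover below 0.06 rad and value of joint main_switch above 0.2 rad); the robot touches nothing.
It fails at once if the mooncake mould is pushed more than 30 mm or tipped over (distance of mould from where it was at the start of the episode above 0.03 m or angle between mould's own z axis and vertical above 0.35 rad).
It fails at once if the tea bowl is pushed more than 30 mm or tipped over (distance of tea_bowl from where it was at the start of the episode above 0.03 m or angle between tea_bowl's own z axis and vertical above 0.35 rad).
It fails at once if the tin box is pushed more than 30 mm or tipped over (distance of tin from where it was at the start of the episode above 0.03 m or angle between tin's own z axis and vertical above 0.35 rad).
It fails at once if the clear bin is pushed more than 30 mm or tipped over (distance of clear_bin from where it was at the start of the episode above 0.03 m or angle between clear_bin's own z axis and vertical above 0.35 rad).
It fails at once if the main switch is moved out of its on position (lever below +0.2 rad) (value of joint main_switch below 0.2 rad).
It also fails if it takes over 72 s, if anything falls off the work surface, if the arm or the gripper's body presses on something with over 40 N, if the wrist force passes 120 N, or if a joint passes its speed limit or range.

## Working session

There is one attempt and no reset: what is moved stays moved. The work goes in short steps, each a Python script; the robot and the scene stay as the last script left them, time stands still between calls to the robot, and variables do not carry over. Pictures are saved under pics/ and viewed, at most 10 in all, crops included, and the job is handed in when it is done.

```bash
mkdir -p pics; ls; python3 - <<'E'
from rig import robot
import cv2,numpy as np
for n in("scene","top"):
    p,d=robot.grab_frame(n); np.savez(f"pics/{n}0.npz",p=p,d=d)
    cv2.imwrite(f"pics/{n}0.png",p[:,:,::-1]); c=robot.camera_info(n); print(n,c)
a=[cv2.imread(f"pics/{n}0.png") for n in("scene","top")]
E
```

```text
pics
scene {'vfov': 51.939182523692914, 'cx': 330.56084191662677, 'cy': 196.37391398388976, 'view': array([[ 0.67206911,  0.74026736, -0.01809288, -0.38171935],
       [ 0.37179969, -0.35847606, -0.85630597, -0.09388499],
       [-0.64038122,  0.56876986, -0.51615186,  1.60881076],
       [ 0.        ,  0.        ,  0.        ,  1.        ]])}
top {'vfov': 45.2076471750502, 'cx': 313.29551449604486, 'cy': 201.71109621060418, 'view': array([[ 0.02038165, -0.99969454,  0.01397887, -0.03260901],
       [-0.99433502, -0.02172728, -0.10404705,  0.59228391],
       [ 0.10431899, -0.01177903, -0.99447413,  1.29696151],
       [ 0.        ,  0.        ,  0.        ,  1.        ]])}
```

View pics/scene0.png

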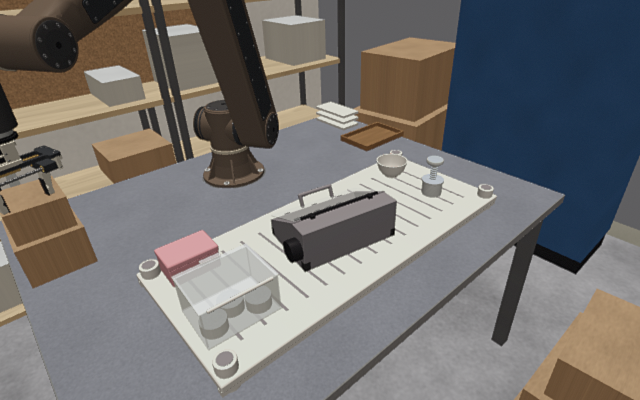

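View pics/top0.png

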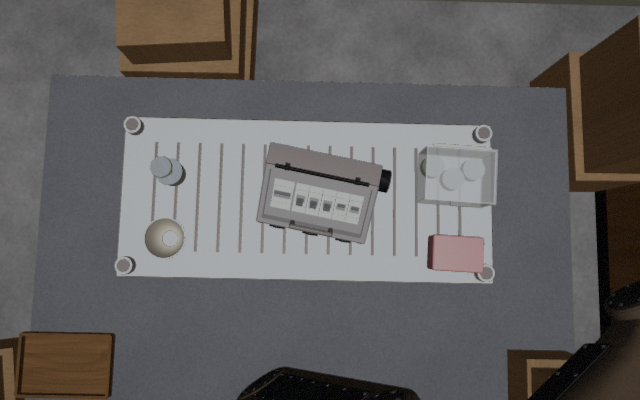

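The top view shows the box around pixels (258–390, 143–243), yawed a few degrees, with the main switch at its left end and the handle near (310, 228). Next I'll enlarge the crop and fit the pose from the depth.

```bash
cat > h.py <<'E'
from rig import robot
import numpy as np, cv2
def cam(n):
    c=robot.camera_info(n); f=200/np.tan(np.radians(c["vfov"]/2)); return f,c["cx"],c["cy"],np.array(c["view"])
def cloud(n,d):
    f,cx,cy,V=cam(n); v,u=np.mgrid[:400,:640]
    P=np.stack([(u-cx)*d/f,(v-cy)*d/f,d],-1); return (P-V[:3,3])@V[:3,:3]
def proj(n,P):
    f,cx,cy,V=cam(n); q=np.atleast_2d(P)@V[:3,:3].T+V[:3,3]; return q[:,:2]/q[:,2:]*f+[cx,cy]
E
python3 - <<'E'
from h import *
z=np.load("pics/top0.npz"); p,d=z["p"],z["d"]; X=cloud("top",d)
m=(abs(X[...,2]-.16)<.006)&(d>0); m[:,:250]=0;m[:,400:]=0;m[:130]=0;m[250:]=0
m[:, :]&=True
n,l,s,_=cv2.connectedComponentsWithStats(m.astype(np.uint8)); k=1+s[1:,4].argmax(); m=l==k
Q=X[m]; print(s[k],Q[:,2].mean()); r=cv2.minAreaRect(Q[:,:2].astype(np.float32)); print(r,cv2.boxPoints(r))
c=cv2.resize(p[135:250,245:400],None,fx=5,fy=5,interpolation=cv2.INTER_CUBIC); cv2.imwrite("pics/crop0.png",c[:,:,::-1])
E
```

```text
[ 265  142  118   58 3351] 0.15891008488010847
((0.6590621471405029, -0.04057030379772186), (0.29210755228996277, 0.09202339500188828), 79.26502990722656) [[ 0.5866508  -0.1754976 ]
 [ 0.67706376 -0.19263847]
 [ 0.7314735   0.094357  ]
 [ 0.64106053  0.11149786]]
```

View pics/crop0.png

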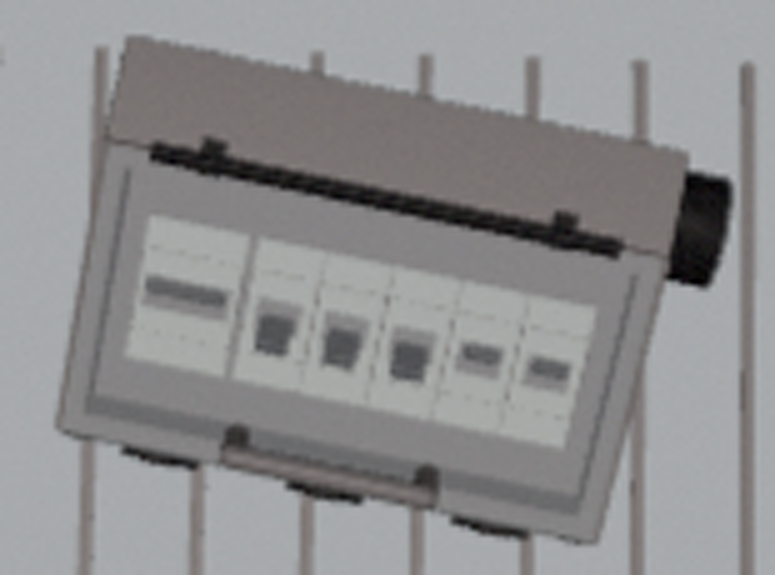

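```bash
cat >> h.py <<'E'
YAW=np.radians(-10.7); O=np.array([0.606,-0.0305,0.040])
RB=cv2.Rodrigues(np.array([0,0,YAW]))[0]
def W(x,y,z): return O+RB@np.array([x,y,z])           # box frame (m) -> world
A=np.radians(26)
def S(s,y,h): return W(-.1+s*np.cos(A)-h*np.sin(A),y,.05+s*np.sin(A)+h*np.cos(A))  # slope coords
def bar(th,e=0,f=0):  # handle centre with cover at th; box x,z
    a=np.radians(206)-th; r,n=.138+e,.037+f
    return W(.0438+r*np.cos(a)+n*np.cos(a-np.pi/2),0,.1201+r*np.sin(a)+n*np.sin(a-np.pi/2))
def R(phi,close_y=False):  # tool z at angle phi(deg) in box x-z plane
    p=np.radians(phi); z=np.array([np.cos(p),0,np.sin(p)]); u=np.array([0,1.,0])
    M=np.stack([np.cross(u,z),u,z],1) if close_y else np.stack([u,np.cross(z,u),z],1)
    return RB@M
E
python3 - <<'E'
from h import *
z=np.load("pics/top0.npz"); d=z["d"]; X=cloud("top",d)
cr=lambda P:(proj("top",P)-[245,135]+.5)*5-.5
print("handle",[cr(bar(t)).round()[0] for t in(0,.06,.12)])
print("rim corners",cr([S(0,.146,0),S(0,-.146,0),W(.1,.146,.12),W(.1,-.146,.12)]).round())
for i,y in enumerate([.092,.043,.007,-.029,-.065,-.101]):
    print(i,[cr(S(.077+k*.0117,y,-.0064)).round()[0] for k in(-1,1)])
for u in range(296,328,4):
  v=228+(u-311)*.2; v=int(round(v)); print(u,v,[((RB.T@(X[w,u]-O))*1000).round() for w in(v,v+1)])
b=[]
for th in np.arange(0,1.96,.15):
    phi=-64-np.degrees(th)*.4
    z=R(phi)[:,2]
    b.append([robot.ik(bar(th)+.013*z,s) is not None for s in(R(phi),R(phi)@np.diag([-1,-1,1]))])
print(b)
E
```

```text
handle [array([328., 474.]), array([328., 476.]), array([328., 477.])]
rim corners [[ 54. 427.]
 [599. 542.]
 [126.  31.]
 [692. 150.]]
0 [array([177., 330.]), array([185., 288.])]
1 [array([270., 350.]), array([278., 308.])]
2 [array([338., 364.]), array([346., 322.])]
3 [array([406., 378.]), array([415., 337.])]
4 [array([474., 393.]), array([483., 351.])]
5 [array([542., 407.]), array([552., 365.])]
296 225 [array([-93.,  37., 100.]), array([-96.,  37., 107.])]
300 226 [array([-94.,  27., 105.]), array([-96.,  26., 104.])]
304 227 [array([-94.,  17., 104.]), array([-97.,  16., 104.])]
308 227 [array([-92.,   7., 102.]), array([-95.,   6., 106.])]
312 228 [array([-92.,  -4., 102.]), array([-95.,  -4., 104.])]
316 229 [array([-93., -14., 103.]), array([-95., -14., 108.])]
320 230 [array([-93., -24., 103.]), array([-96., -25., 103.])]
324 231 [array([-94., -35., 104.]), array([-96., -35., 107.])]
[[False, False], [True, True], [True, True], [True, True], [True, True], [True, True], [True, True], [True, True], [True, True], [True, True], [True, True], [True, True], [True, True], [True, True]]
```

Projected corners and handle agree with the crop to about a pixel, and the depth puts the cover about 0.045 rad ajar. Breakers 1–3 are off and 4–5 on, so I need to flip 1, 2 and 5. Next I check reach over the tool tilt.

```bash
python3 - <<'E'
from h import *
for flip in(0,1):
  F=np.diag([-1,-1,1]) if flip else np.eye(3)
  for th in(0,.05,.5,1,1.5,1.9):
    print(flip,th,[(phi,robot.ik(bar(th)+.013*R(phi)[:,2],R(phi)@F) is not None,robot.ik(bar(th)-.08*R(phi)[:,2],R(phi)@F) is not None) for phi in(-60,-70,-75,-80,-90,-100,-110,-120)])
for flip in(0,1):
  F=np.diag([-1,-1,1]) if flip else np.eye(3)
  for phi in(-40,-50,-60,-70,-80,-90):
   print(phi,[robot.ik(S(s,y,h),R(phi,True)@F) is not None for s in(.04,.075,.115) for y in(.043,-.101) for h in(-.018,.06)])
q=lambda ph,th,F: np.round(robot.ik(bar(th)+.013*R(ph)[:,2],R(ph)@F),0)
for F in(np.eye(3),np.diag([-1,-1,1])): print(q(-80,.05,F),q(-100,1.8,F))
E
```

```text
0 0 [(-60, False, False), (-70, True, True), (-75, True, True), (-80, True, True), (-90, True, True), (-100, True, True), (-110, True, True), (-120, True, True)]
0 0.05 [(-60, False, False), (-70, True, True), (-75, True, True), (-80, True, True), (-90, True, True), (-100, True, True), (-110, True, True), (-120, True, True)]
0 0.5 [(-60, False, True), (-70, True, True), (-75, True, True), (-80, True, True), (-90, True, True), (-100, True, True), (-110, True, True), (-120, True, True)]
0 1 [(-60, True, True), (-70, True, True), (-75, True, True), (-80, True, True), (-90, True, True), (-100, True, True), (-110, True, True), (-120, True, True)]
0 1.5 [(-60, True, True), (-70, True, True), (-75, True, True), (-80, True, True), (-90, True, True), (-100, True, True), (-110, True, True), (-120, True, True)]
0 1.9 [(-60, True, True), (-70, True, True), (-75, True, True), (-80, True, True), (-90, True, True), (-100, True, True), (-110, True, True), (-120, True, True)]
1 0 [(-60, False, False), (-70, True, True), (-75, True, True), (-80, True, True), (-90, True, True), (-100, True, True), (-11
[... 1258 characters left out ...]
rue]
-90 [True, True, True, True, True, True, True, True, True, True, True, True]
-40 [True, False, True, False, True, False, True, False, True, False, False, False]
-50 [False, False, False, False, False, False, False, False, False, False, False, False]
-60 [False, False, False, False, False, False, False, False, False, True, False, True]
-70 [True, True, True, True, True, True, True, True, True, True, True, True]
-80 [True, True, True, True, True, True, True, True, True, True, True, True]
-90 [True, True, True, True, True, True, True, True, True, True, True, True]
[ 25.   5. -39.   9. -38. 137.] [ 11.  23.  14.  -4. -90. 158.]
[ 25.   5. -39.   9. -38. -43.] [ 11.  23.  14.  -4. -90. -22.]
```

```bash
cat >> h.py <<'E'
F=np.diag([-1,-1,1.])
TH0,TH1=.045,1.85
def ph(th): return -75-30*(th-TH0)/(TH1-TH0)
def hold(th,off=.013):
    M=R(ph(th))@F; return bar(th)+off*M[:,2],M
def st(): print("t",round(robot.read_t(),2),"p",np.round(robot.read_position(),4),"F",np.round(robot.read_force(),1),"g",round(robot.read_grip_width(),3))
E
python3 - <<'E'
from h import *
p=robot.read_position(); robot.servo_line([p[0],p[1],.42],speed=.3)
q,M=hold(TH0,-.16); robot.goto(q,M); st()
robot.move_gripper(.45)
q,M=hold(TH0); robot.servo_line(q,speed=.1); st()
robot.move_gripper(0.0); st()
p,d=robot.grab_frame("scene"); a=cv2.resize(p[150:290,230:430],None,fx=4,fy=4); cv2.imwrite("pics/g1.png",a[:,:,::-1])
E
```

```text
t 3.42 p [ 0.4697 -0.005   0.2939] F [ 0.2 -0.4 -0.1] g 1.003
t 6.27 p [ 0.5137 -0.0129  0.1271] F [-1.2  0.3 -0.6] g 0.451
t 6.85 p [ 0.5131 -0.013   0.1264] F [-3.4  3.   1. ] g 0.125
```

View pics/g1.png

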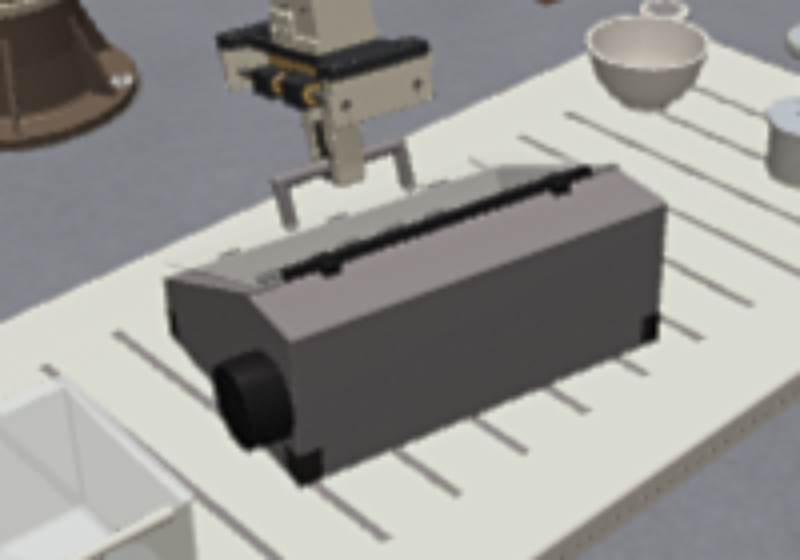

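The bar (crop ~(345,165)) is held mid-handle, and the 11 mm gap matches its thickness. Next I swing the cover open.

```bash
python3 - <<'E'
from h import *
for th in np.linspace(TH0,TH1,13)[1:]:
    q,M=hold(th); robot.servo_line(q,M,speed=.09)
    f=robot.read_force(); print(round(th,2),np.round(f,1),round(robot.read_grip_width(),3))
    if np.linalg.norm(f)>35: print("STOP");break
st()
p,d=robot.grab_frame("scene"); a=cv2.resize(p[100:290,200:440],None,fx=3,fy=3); cv2.imwrite("pics/g2.png",a[:,:,::-1])
E
```

```text
0.2 [-4.5  4.6 -0.7] 0.125
0.35 [-6.8  5.5  0. ] 0.123
0.5 [-8.9  8.   1.2] 0.128
0.65 [-11.2   8.1   4.8] 0.123
0.8 [-14.4   9.3   9.6] 0.124
0.95 [-18.3   9.9  15.8] 0.126
1.1 [-18.8   8.8  22.2] 0.127
1.25 [-12.5   5.8  23. ] 0.127
1.4 [-7.7  4.2 19.2] 0.122
1.55 [-3.   2.5 16.1] 0.125
1.7 [-1.4  1.4 12.5] 0.121
1.85 [-0.4  1.4  9.1] 0.128
t 11.51 p [ 0.6599 -0.0415  0.2917] F [-0.4  1.4  9.1] g 0.128
```

View pics/g2.png

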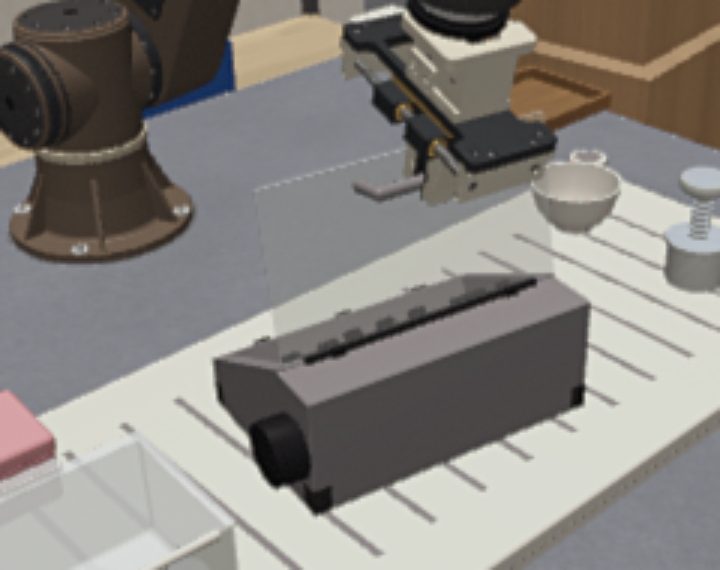

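The cover stands nearly upright, with the handle behind it (~(390,188)) in the fingers. Next I release it and set breakers 1, 2 and 5 with the fingers shut.

```bash
cat > b.py <<'E'
from h import *
PHI=-72
def best():  # closing along y, nearer wrist turn
    return min((R(PHI,True),R(PHI,True)@F),key=lambda M:abs((lambda q:q[5]-robot.read_qpos()[5] if q is not None else 999)(robot.ik(W(-.08,.043,.33),M))))
def flip(M,y,s0,s1):
    robot.servo_line(S(s0,y,.03),M,speed=.2); robot.servo_line(S(s0,y,-.018),speed=.08)
    f0=np.array(robot.read_force()); u=S(1,0,0)-S(0,0,0); print("in",f0.round(1))
    d=np.sign(s1-s0)
    for s in np.arange(s0,s1+d*1e-6,d*.003):
        robot.servo_line(S(s,y,-.018),speed=.04); f=(np.array(robot.read_force())-f0)@u; print(round(s,3),round(f,1),end="; ")
        if abs(f)>10: break
    print()
    robot.servo_line(S(s-d*.006,y,-.018),speed=.08); robot.servo_line(S(s-d*.006,y,.03),speed=.15)
E
python3 - <<'E'
from b import *
robot.move_gripper(.24); q,M=hold(TH1,-.09); robot.servo_line(q,speed=.12); st()
M=best(); robot.goto(W(-.08,.043,.33),M); robot.move_gripper(0); st()
flip(M,.043,.045,.075); st()
flip(M,.007,.045,.075); st()
p,d=robot.grab_frame("top"); np.savez("pics/t1.npz",p=p,d=d); c=cv2.resize(p[135:250,245:400],None,fx=5,fy=5,interpolation=cv2.INTER_CUBIC); cv2.imwrite("pics/t1.png",c[:,:,::-1])
E
```

```text
t 13.03 p [ 0.6839 -0.0451  0.3886] F [ 0.3 -0.1 -0.2] g 0.238
t 14.66 p [0.5355 0.0266 0.3699] F [-0.1  0.6  0.2] g 0.002
in [-0.3  0.2 -0. ]
0.045 0.3; 0.048 -0.5; 0.051 -0.8; 0.054 -0.5; 0.057 0.0; 0.06 0.7; 0.063 1.0; 0.066 0.2; 0.069 -1.6; 0.072 -15.0; 
t 19.94 p [0.5618 0.0222 0.1467] F [-0.4  0.4 -0.9] g 0.004
in [-0.7  0.1  0.3]
0.045 0.7; 0.048 0.7; 0.051 0.2; 0.054 0.2; 0.057 0.0; 0.06 0.4; 0.063 -0.3; 0.066 0.6; 0.069 -0.5; 0.072 -12.6; 
t 24.27 p [ 0.5551 -0.0132  0.1467] F [ 0.   0.1 -0.1] g 0.003
```

View pics/t1.png

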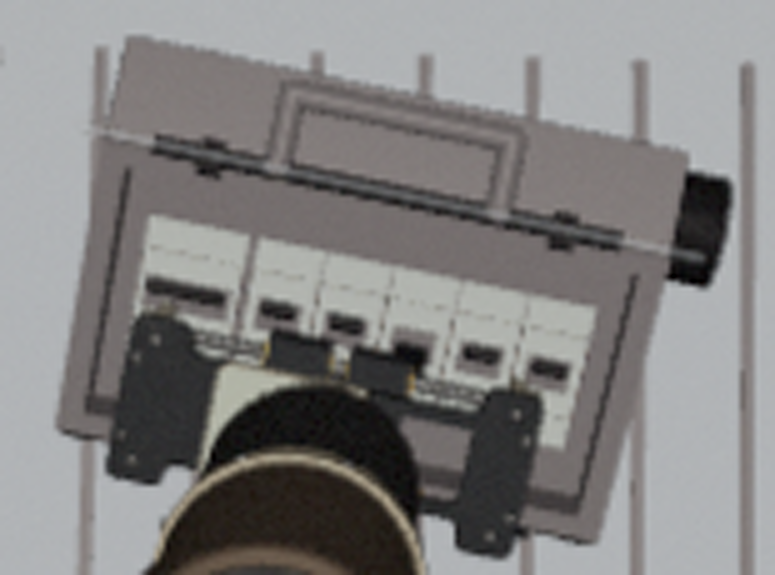

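Breakers 1 and 2 (~(278,312), (345,325)) now lean up like 4 and 5; 3 is still down and the cover stands upright. Next, breaker 5 goes down.

```bash
python3 - <<'E'
from b import *
M=np.array(robot.read_tcp_rot())
flip(M,-.101,.109,.081); st()
robot.servo_line(W(-.12,-.03,.30),speed=.25); st()
p,d=robot.grab_frame("top"); c=cv2.resize(p[135:250,245:400],None,fx=5,fy=5,interpolation=cv2.INTER_CUBIC); cv2.imwrite("pics/t2.png",c[:,:,::-1])
E
```

```text
in [ 0.3 -0.6 -0.7]
0.109 0.3; 0.106 0.2; 0.103 -0.3; 0.1 1.2; 0.097 0.5; 0.094 -0.4; 0.091 0.3; 0.088 0.1; 0.085 0.7; 0.082 4.0; 
t 29.02 p [ 0.5536 -0.1233  0.1558] F [-1.   0.3 -0.6] g 0.004
t 30.02 p [ 0.4822 -0.0379  0.3383] F [ 0.1 -0.5 -0.1] g 0.005
```

View pics/t2.png

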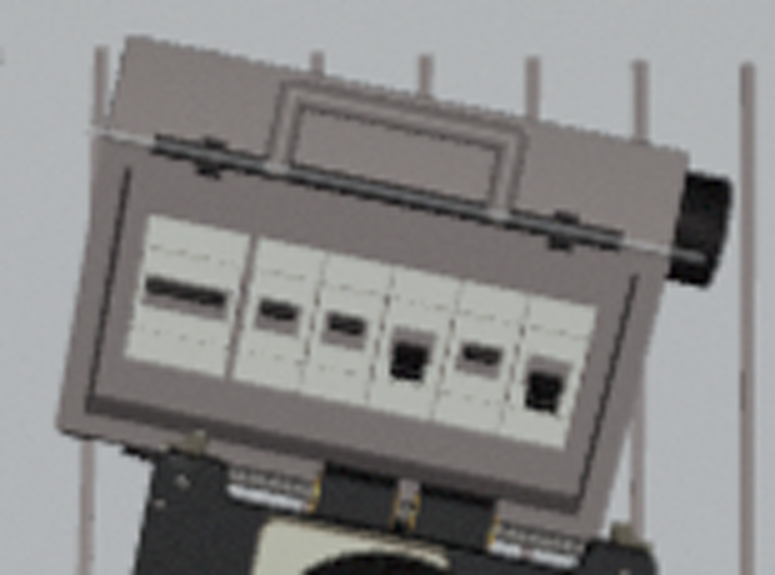

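Pattern on-on-off-on-off is set, with the main switch still on. Next I regrip the handle and shut the cover along the reverse path.

```bash
python3 - <<'E'
from h import *
robot.servo_line(W(-.08,0,.38),speed=.25); q,M=hold(TH1,-.12); robot.goto(q,M); robot.move_gripper(.24)
q,M=hold(TH1); robot.servo_line(q,M,speed=.12); st()
robot.move_gripper(0); st()
if not .1<robot.read_grip_width()<.15: raise SystemExit("no grip")
for th in list(np.linspace(TH1,.05,12)[1:])+[.02,0,-.008]:
    q,M=hold(th); robot.servo_line(q,M,speed=.09)
    f=robot.read_force(); print(round(th,2),np.round(f,1),round(robot.read_grip_width(),3))
    if np.linalg.norm(f)>45: print("STOP");break
st()
E
```

```text
t 33.59 p [ 0.6584 -0.0404  0.2906] F [-0.5 -0.1 -0.7] g 0.241
t 33.94 p [ 0.6583 -0.0404  0.2903] F [0.6 0.4 2.3] g 0.127
1.69 [0.1 0.8 5.6] 0.125
1.52 [-1.9  2.3  9.9] 0.129
1.36 [-3.7  3.2 10.3] 0.131
1.2 [-4.5  3.6  8.5] 0.125
1.03 [-4.4  3.2  5.7] 0.126
0.87 [-3.2  2.8  3.1] 0.126
0.7 [-1.2  3.5  0.4] 0.126
0.54 [ 0.5  2.7 -0. ] 0.125
0.38 [-0.3  2.3 -0.2] 0.126
0.21 [-0.9  3.8 -0.3] 0.128
0.05 [-3.   7.6 -1.4] 0.128
0.02 [-4.3  7.7 -0.6] 0.128
0 [-5.3  8.8 -1.8] 0.124
-0.01 [-5.9  8.6 -1.1] 0.123
t 39.15 p [ 0.5148 -0.0134  0.1195] F [-5.9  8.6 -1.1] g 0.123
```

```bash
python3 - <<'E'
from h import *
robot.move_gripper(.4); q,M=hold(0,-.04); robot.servo_line(q,speed=.1); robot.move_gripper(0); st()
f0=np.array(robot.read_force()); z=M[:,2]
for o in np.arange(-.016,.006,.002):
    robot.servo_line(bar(0)+o*z,M,speed=.05); f=-(np.array(robot.read_force())-f0)@z; print(round(o,3),round(f,1),end="; ")
    if f>14: break
robot.servo_line(bar(0)-.12*z,speed=.15)
robot.servo_line([.42,0,.36],speed=.2); st()
p,d=robot.grab_frame("top"); np.savez("pics/t3.npz",p=p,d=d); X=cloud("top",d)
for u in range(296,328,4):
    v=int(round(228+(u-311)*.2)); print(u,[((RB.T@(X[w,u]-O))*1000).round() for w in(v,v+1)])
c=cv2.resize(p[135:250,245:400],None,fx=5,fy=5,interpolation=cv2.INTER_CUBIC); cv2.imwrite("pics/t3.png",c[:,:,::-1])
E
```

```text
t 41.26 p [ 0.5006 -0.0106  0.1714] F [-0.8  0.1  0.8] g 0.002
-0.016 -0.0; -0.014 -1.7; -0.012 -0.8; -0.01 -0.5; -0.008 -1.3; -0.006 5.1; -0.004 29.5; t 45.1 p [ 0.4198 -0.      0.3585] F [-0.7  1.1  0.9] g 0.006
296 [array([-93.,  38.,  99.]), array([-96.,  37., 103.])]
300 [array([-94.,  27., 101.]), array([-96.,  26., 104.])]
304 [array([-94.,  17., 100.]), array([-96.,  16.,  99.])]
308 [array([-92.,   7.,  99.]), array([-94.,   6.,  97.])]
312 [array([-92.,  -4.,  96.]), array([-95.,  -4., 100.])]
316 [array([-93., -14., 100.]), array([-95., -15.,  99.])]
320 [array([-93., -24.,  98.]), array([-95., -25., 100.])]
324 [array([-93., -35.,  93.]), array([-96., -35.,  95.])]
```

View pics/t3.png

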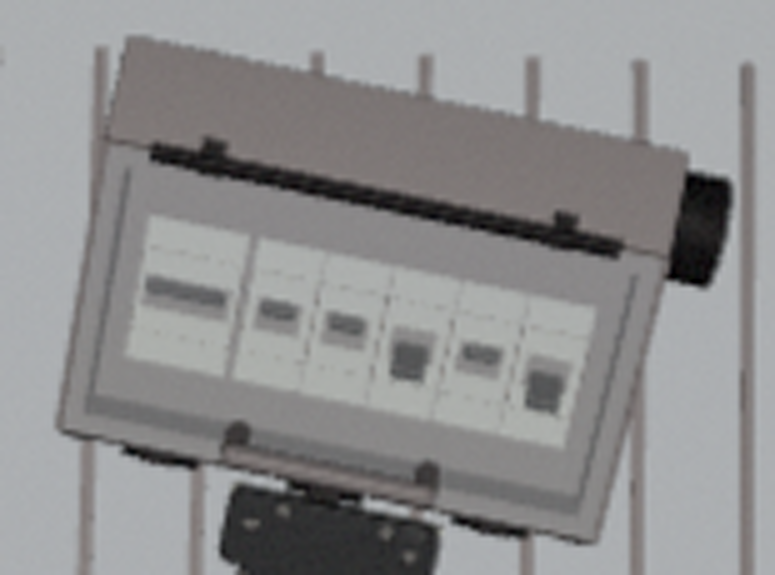

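The cover is down on its stop: pressing on the bar met a hard stop, and the bar's top now reads about 99 mm, where shut is 99. The pattern shows correctly through the cover, and the gripper (~(330,530)) is clear.

```bash
python3 -c "
from rig import robot
print(robot.job_done())"
```

```text
the job is handed in; nothing more can be done
None
```

I handed the job in at about 45 s: breakers 1, 2 and 4 are on, 3 and 5 are off, the main switch stayed on, and the cover is shut; the hand-in call returned no verdict.

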